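Tip the seed tray to free the budgie's mirror

TASK

The budgie's little round mirror has slipped under the wire grille of the hinged seed tray, where it cannot be picked up. Lift the tray by its bar handle so that the mirror slides out from under the grille to the end wall on the hinge side, and lower the tray flat again. Then pick the mirror up and lay it flat in the empty aluminium tin (not the glass bowl), leaving the tin standing about where it is.

Things in the scene. Friction and masses are not known exactly. Their poses are not given: they have to be found in the camera images.
- tray (a joint): Tilt of the white tray (200 x 176 mm) about a fixed level hinge along its far end, rad: 0 flat (floor top 12 mm above the table), at most 0.9; falls back when let go. Walls 4 mm thick, 16 mm above the floor. The grille, 29 mm above the floor, covers the handle half; the 98 mm next to the hinge are open. The mirror starts sliding at 0.16 to 0.26; at 0.5 it reaches the end wall within 1 s.
- handle (a point): Centre of the tray's handle, a level steel bar 10 mm thick, 90 mm long, at the end nearest the robot, 40 mm above the table when flat, free below, 57 mm clear of the tray. Moves with the tray; may turn in the grip. x: along the tray to the hinge, y: along the bar, z: up. In this frame the hinge is at x 262, z -32 mm, the end wall's inner face at x 258, the tray floor's top at z -28.
- mirror_mid (a point): Centre (half-way up) of the toy mirror, a flat wooden-rimmed disc 46 mm across, 7 mm thick, about 25 g, flat on the tray floor under the grille at the start; z is its axis. Once at the end wall (its centre then 23 mm from it), grip it across its width along the wall (the tray's y), fingertips almost on the tray floor.
- tin: The empty round aluminium tin, open, straight-sided, 130 mm across outside, 36 mm high, wall 3 mm, floor 4 mm thick, 150 g, loose on the table left or right of the tray; a clear glass bowl stands on the other side. Origin: centre of its underside, z up.
Things that resemble listed ones, but are neither listed nor needed, are in the scene too. What is meant by the part that bears mirror_mid is not orange or red, and is the larger of those in its own colour.

How it is judged:
By the outcome, as a careful person would: the job done as asked, in the order asked, and still so for the second after the job is handed in, with the robot touching nothing.
It also fails if it takes over 54 s, if anything falls off the work surface, if the arm or the gripper's body presses on something with over 40 N, if the wrist force passes 120 N, or if a joint passes its speed limit or range.

ROBOT

A 6-joint arm with a two-finger parallel gripper is mounted at the origin on the work surface. World frame = base frame: x ahead of the robot, y to its left, z up, the work surface at z = 0. Lengths are in mm, angles in rad, forces in N, time in s.
With the tool pointing down it reaches from about 275 to 825 mm from the base axis. Payload 4.9 kg.
Tool frame: the origin (TCP) lies at the very end of the fingers, on their centre line; the grasp point (between the pads) lies 19 mm behind it; z points along the fingers, y is the direction in which the jaws open and shut (so a half turn about z gives the same grasp; the last joint's range is limited). The gripper opens to 85 mm and grips with 20 to 120 N. Pads are 22 mm wide; open, the fingers measure 114 mm over their backs; the gripper's body (76 mm by 85 mm) begins 54 mm behind the grasp point. The pads swing forward as they close: fully open they stand 13 mm farther back than shut.
Start: joints at [1.006, 0.326, -0.193, 1.052, 0, 1.437], TCP at [229.676, 499.768, 231.281] pointing down, gripper open.
Joint ranges: [-2.65, 2.65], [-0.97, 1.79], [-1.3, 1.35], [-1.93, 2.1], [-1.47, 1.37], [-3.14, 3.14]. Speed limits (rad/s): [2.57, 2.57, 3.14, 3.14, 3.14, 3.14].

INTERFACE

Orientations are given as [roll, pitch, yaw] about the fixed x, y, z axes, in that order (R = Rz(yaw) Ry(pitch) Rx(roll)).
In Python, from bench import bot, solve_ik, imaging gives the robot as it stands. Calls block until the motion is done:
- bot.move_ptp(position, orientation): joint-space move of the TCP to a pose.
- bot.movel(position, rot=None, max_speed=150, threshold=None): straight line of the TCP; rot=None keeps the orientation; max_speed is the mean speed in mm/s. With threshold (N) it stops when the force on the tool has changed by that much, and returns True; else False.
- bot.move_j(angles): joint-space move.
- bot.grip(opening, effort=None): opening from 0.0 (shut) to 1.0 (fully open); effort is the grip in N (None keeps the last); returns when the fingers have stopped.
- bot.dwell(seconds).
- solve_ik(position, orientation): joint angles nearest the present ones, or None.
- bot.get_state(): the state.
- imaging.capture(name): name is "side" or "top"; returns the picture (384x512x3 uint8, blue, green, red); there is no depth.
- imaging.camera_model(name): a dict with "K" (3x3 intrinsics, pixels), "position" and "rotation" of the camera in the world. Camera axes: x right, y up, looking along -z (the intrinsics and any distortion apply to the point x, -y, -z); pixel columns grow to the right and rows downward; lengths in mm; the calibration is good to about 2 mm. A picture is of the moment at which its call begins. camera_model takes no time and is no camera call.
A pose or a line that the arm cannot do raises bot.IKError and nothing moves.
- bot.sign_off(): hands the job in, once; it reports no verdict.
The state is a dict: "t": time; "qpos": joint angles; "joint_velocities": joint speeds; "effort": joint torques, N m; "tcp_pos": TCP position; "orientation": TCP orientation; "contact_force": force on the tool from outside, world axes, zero at the start; "wrist_torque": the same for the moment, N m; "opening": opening from 0.0 (shut) to 1.0 (fully open).
Only numpy, scipy, OpenCV 4.12 (cv2) and the standard library are available. Lean on these libraries where they do the work, as an engineer would, in place of code of your own. Each camera call takes 0.05 s, during which the arm holds its last target. There are 200 camera calls.

## Working session

There is one attempt and no reset: what is moved stays moved. The work goes in short steps, each a Python script; the robot and the scene stay as the last script left them, time stands still between calls to the robot, and variables do not carry over. Pictures are saved under pics/ and viewed, about 8 in all and at most 12, crops included, and the job is handed in when it is done.

```bash
ls; mkdir -p pics; python3 - <<'E'
from bench import bot, solve_ik, imaging
import cv2,numpy as np
for n in("top","side"):
    cv2.imwrite(f"pics/{n}0.png",imaging.capture(n)); m=imaging.camera_model(n); print(n,{k:(np.round(v,3).tolist() if not isinstance(v,str) else v) for k,v in m.items()})
print(bot.get_state())
E
```

```text
pics
top {'K': [[434.297, 0.0, 252.177], [0.0, 434.297, 187.915], [0.0, 0.0, 1.0]], 'position': [417.751, 12.081, 1057.459], 'rotation': [0.144, -0.029, -1.577]}
side {'K': [[463.414, 0.0, 256.962], [0.0, 463.414, 194.453], [0.0, 0.0, 1.0]], 'position': [65.043, -616.011, 757.104], 'rotation': [0.852, 0.007, -0.719]}
{'t': 0.1, 'qpos': array([ 1.00582117e+00,  3.26867032e-01, -1.93464377e-01,  1.05198658e+00,
       -3.31477710e-05,  1.43660031e+00]), 'joint_velocities': array([ 0.00145481, -0.00233645,  0.0028136 , -0.00083648,  0.00045583,
        0.00138082]), 'effort': array([ 4.22211770e-04, -4.44238579e+01,  2.63039070e+01,  7.89936661e-03,
       -1.75292676e-04, -5.69498923e-06]), 'tcp_pos': array([229.39208834, 499.32294997, 230.58901932]), 'orientation': array([-3.14008023e+00, -1.70739576e-04,  2.71081340e+00]), 'contact_force': array([ 0.66145832, -0.40250461,  0.13640582]), 'wrist_torque': array([-0.06082894,  0.04142022,  0.02598964]), 'opening': 1.0006790161523975}
```

View pics/top0.png

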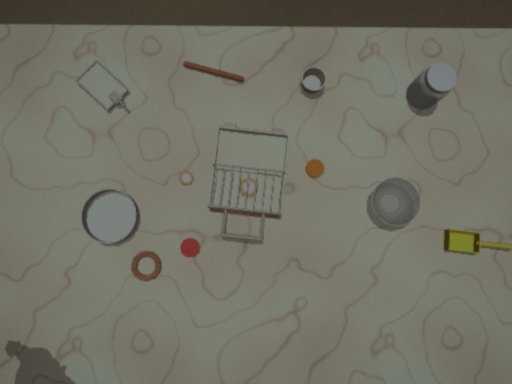

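View pics/side0.png

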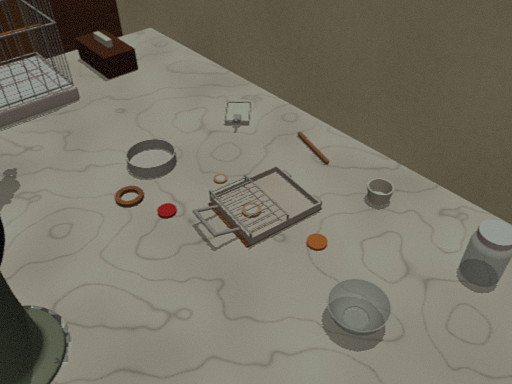

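Top view: the tray spans about (210–288, 130–215), with its handle bar at (243,240) and the hinge end at the top, (252,130). The opaque metal tin is at (111,217) and the clear glass bowl at (393,203). The mirror candidates are:
- the wooden-rimmed disc under the grille, (248,188)
- a small wooden one, (186,178)
- an orange disc, (315,168)
- a red disc, (190,248)
- a brown ring, (146,266)

The one at (248,188) fits: it is wooden, under the grille, and the larger of its colour. I'll confirm it in a crop and measure.

```bash
cat > h.py <<'E'
from bench import bot, solve_ik, imaging
import cv2,numpy as np
from scipy.spatial.transform import Rotation as Ro
def cam(n):
    m=imaging.camera_model(n); r=np.array(m["rotation"],float)
    R=r if r.shape==(3,3) else Ro.from_euler("xyz",r).as_matrix()
    return np.array(m["K"]),np.array(m["position"],float),R
def ray(n,px,z):
    K,p,R=cam(n); d=np.linalg.inv(K)@[px[0],px[1],1]; d=R@[d[0],-d[1],-d[2]]
    return p+d*(z-p[2])/d[2]
def proj(n,P):
    K,p,R=cam(n); c=R.T@(np.array(P,float)-p); q=K@[c[0],-c[1],-c[2]]; return q[:2]/q[2]
E
python3 - <<'E'
from h import *
t=cv2.imread("pics/top0.png"); s=cv2.imread("pics/side0.png")
print({k:v for k,v in imaging.camera_model("top").items() if k not in("K","position","rotation")})
f=lambda a:np.round(a,1).tolist()
for nm,n,px,z in [("hL","top",(222,238),40),("hR","top",(263,241),40),("hLs","side",(196,210),40),("hRs","side",(211,238),40),("tin","top",(111,217),36),("tins","side",(151,152),36),("hingeL","top",(219,130),28),("hingeR","top",(287,135),28),("mir","top",(248,188),16),("mirs","side",(251,210),16),("small","top",(186,178),4),("smalls","side",(220,179),4)]: print(nm,f(ray(n,px,z)))
a=cv2.resize(t[120:250,165:300],None,fx=4,fy=4,interpolation=cv2.INTER_CUBIC); a=cv2.convertScaleAbs(a,alpha=1.5)
cv2.imwrite("pics/c1.png",a)
a=cv2.resize(s[160:250,185:330],None,fx=5,fy=5,interpolation=cv2.INTER_CUBIC); a=cv2.convertScaleAbs(a,alpha=1.5)
cv2.imwrite("pics/c2.png",a)
E
```

```text
{}
hL [448.0, 53.0, 40.0]
hR [440.6, -42.4, 40.0]
hLs [462.7, 55.6, 40.0]
hRs [435.7, -36.7, 40.0]
tin [498.2, 311.9, 36.0]
tins [506.9, 322.3, 36.0]
hingeL [710.1, 61.8, 28.0]
hingeR [697.8, -104.3, 28.0]
mir [568.8, -8.5, 16.0]
mirs [572.4, -7.4, 16.0]
small [595.6, 143.0, 4.0]
smalls [596.9, 143.7, 4.0]
```

View pics/c1.png

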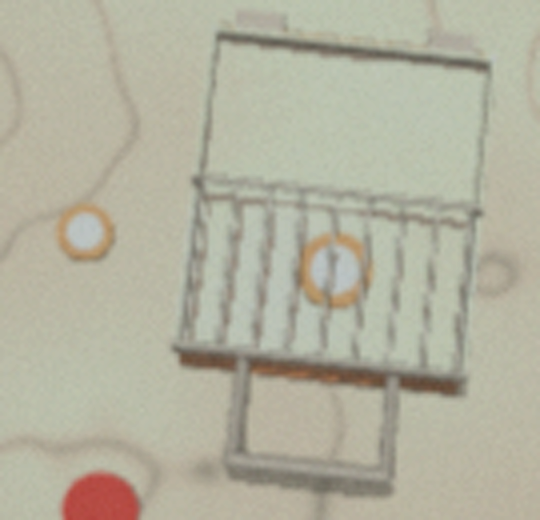

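View pics/c2.png

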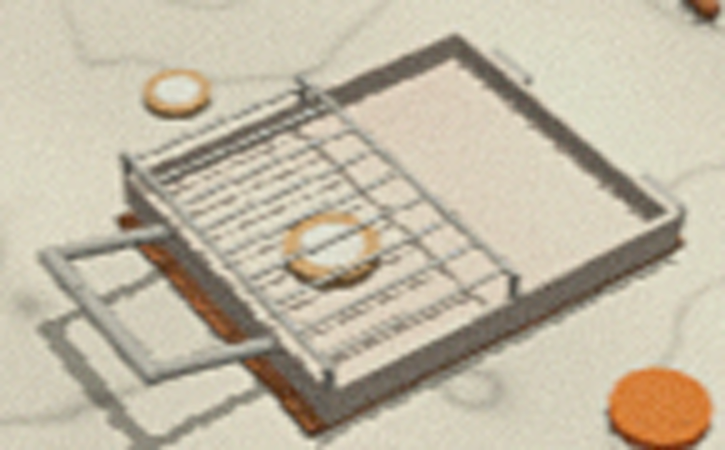

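The crops confirm it. The wooden-rimmed mirror, crop px (335,270), lies under the grille and is visibly larger than the loose one at (85,232). The bar runs from (232,463) to (392,477) in the top crop and from (50,257) to (153,372) in the side crop.

```bash
python3 - <<'E'
from h import *
T=lambda x,y:(165+x/4,120+y/4); S=lambda x,y:(185+x/5,160+y/5)
f=lambda a:np.round(a,1).tolist()
hl,hr=ray("top",T(232,464),43),ray("top",T(392,478),43)
print("h",f(hl),f(hr),np.linalg.norm(hl-hr)); 
print("hs",f(ray("side",S(50,257),42)),f(ray("side",S(153,374),42)))
for n,F,c in(("top",T,((220,35),(490,65))),("side",S,((457,36),(682,210)))):
  a,b=[ray(n,F(*p),28) for p in c]; d=a-b; print(n,f(a),f(b),np.linalg.norm(d),"yaw",np.arctan2(-d[0],d[1]))
# side walls direction
a,b=ray("top",T(220,35),28),ray("top",T(196,180),41);print("len",f(b))
# tin by contour: non-table gray
t=cv2.imread("pics/top0.png"); c=t[170:265,60:165]
e=cv2.HoughCircles(cv2.GaussianBlur(cv2.cvtColor(c,cv2.COLOR_BGR2GRAY),(3,3),0),cv2.HOUGH_GRADIENT,1,100,param1=80,param2=12,minRadius=24,maxRadius=32);e=e[0][0];print(e)
print("tin",f(ray("top",(60+e[0],170+e[1]),36)),f(ray("top",(60+e[0],170+e[1]),0)))
cv2.imwrite("pics/c3.png",cv2.hconcat([cv2.resize(c,None,fx=4,fy=4)[:360],cv2.resize(cv2.imread("pics/side0.png")[130:190,115:190],None,fx=5,fy=6)[:360]]))
E
```

```text
h [452.5, 50.5, 43.0] [444.0, -42.3, 43.0] 93.20012590811035
hs [457.2, 51.5, 42.0] [447.7, -37.4, 42.0]
top [713.3, 59.3, 28.0] [694.7, -105.4, 28.0] 165.8300721889491 yaw -0.11206641609900413
side [717.2, 61.3, 28.0] [705.4, -105.9, 28.0] 167.6142860146411 yaw -0.07048813549195783
len [620.6, 72.6, 41.0]
[50.5 47.5 28.9]
tin [497.0, 313.0, 36.0] [499.8, 323.6, 0.0]
```

View pics/c3.png

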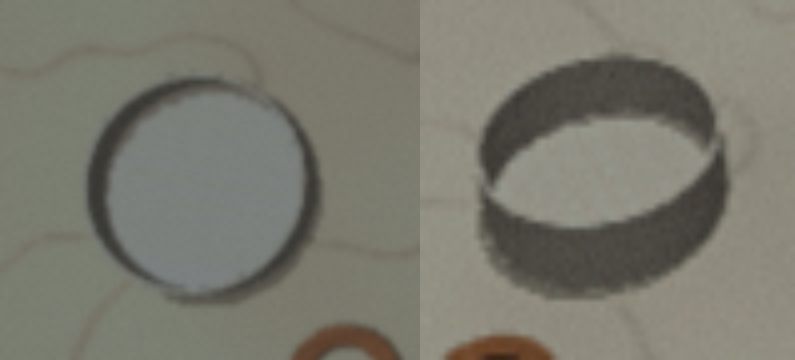

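Refined rim centres: top about (109.2,216.0), side about (150.8,153.6). Estimated tray yaw is about −0.10, with the handle centre near (450,5.5).

```bash
python3 - <<'E'
from h import *
f=lambda a:np.round(a,2).tolist() if a is not None else None
print("tin",f(ray("top",(109.2,216),36)),f(ray("side",(150.8,153.6),36)))
for y in(1.47,1.47-np.pi): 
  print([f(solve_ik(p,[np.pi,0,y])) for p in([450,5.5,150],[450,5.5,21],[505,0,153])])
for y in(-.1,np.pi-.1): print([f(solve_ik(p,[np.pi,0,y])) for p in([680,-20,14],[497,315,30])])
bot.grip(0.6); print(bot.get_state()["opening"])
bot.move_ptp([450,5.5,130],[np.pi,0,1.47] if 1 else 0)
s=bot.get_state();print(s["t"],f(s["tcp_pos"]),f(s["orientation"]),f(s["qpos"]))
t=imaging.capture("top");u=imaging.capture("side")
a=cv2.resize(u[130:260,160:330],None,fx=4,fy=4);cv2.imwrite("pics/c4.png",cv2.convertScaleAbs(a,alpha=1.4))
E
```

```text
tin [500.52, 316.12, 36.0] [502.7, 316.48, 36.0]
[[-0.15, 0.22, -0.56, 0.78, 0.0, 1.52], [-0.15, 0.42, -0.71, 0.44, 0.0, 1.52], [-0.15, 0.31, -0.43, 0.83, 0.0, 1.53]]
[[-0.15, 0.22, -0.56, 0.78, 0.0, -1.62], [-0.15, 0.42, -0.71, 0.44, 0.0, -1.62], [-0.15, 0.31, -0.43, 0.83, 0.0, -1.62]]
[[-0.14, 0.75, -0.06, 0.76, 0.0, 3.1], [0.44, 0.6, -0.33, 0.64, 0.0, -2.6]]
[[-0.14, 0.75, -0.06, 0.76, 0.0, -0.04], [0.44, 0.6, -0.33, 0.64, 0.0, 0.54]]
0.602235904076851
2.5167 [450.24, 6.11, 130.17] [3.14, -0.0, 1.47] [-0.15, 0.25, -0.59, 0.73, 0.0, 1.52]
```

View pics/c4.png

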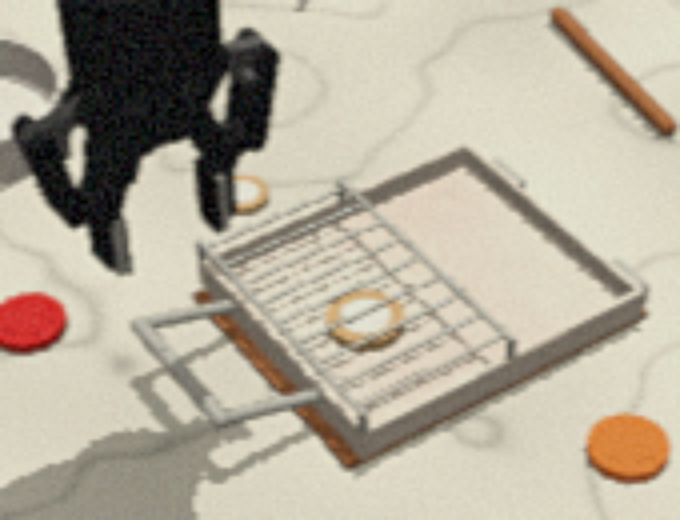

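The gripper is above the handle and aligned along the tray: tips at crop (120,265) and (220,225), bar from (140,322) to (215,415). Descending.

```bash
python3 - <<'E'
from h import *
f=lambda a:np.round(a,2).tolist()
print("tip check",proj("side",[450.2,6,135]))
print(bot.movel([450,5.5,24],max_speed=100,threshold=8))
s=bot.get_state();print(s["t"],f(s["tcp_pos"]),f(s["contact_force"]))
t=imaging.capture("top");u=imaging.capture("side")
a=cv2.resize(u[150:260,160:270],None,fx=5,fy=5);b=cv2.resize(t[160:270,190:300],None,fx=5,fy=5)
cv2.imwrite("pics/c5.png",cv2.resize(cv2.convertScaleAbs(cv2.hconcat([a,b]),alpha=1.5),(800,400)))
E
```

```text
tip check [200.8140501  191.35800602]
False
3.825 [450.46, 5.44, 24.44] [0.05, -0.58, -0.16]
```

View pics/c5.png

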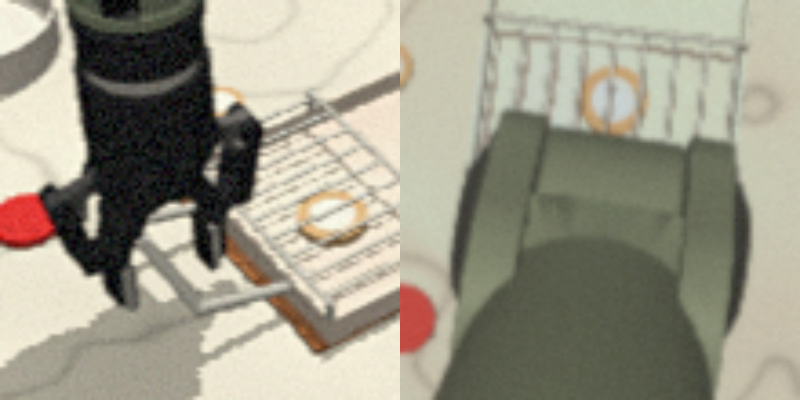

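The bar runs between the fingers (crop tips (125,300) and (212,262)). Closing in steps and checking the side force.

```bash
python3 - <<'E'
from h import *
f=lambda a:np.round(a,2).tolist()
bot.movel([450,5.5,21.5],max_speed=60)
for o in (.3,.2,.0):
    bot.grip(o,40); s=bot.get_state();print(o,s["t"],round(s["opening"],3),f(s["tcp_pos"]),f(s["contact_force"]))
E
```

```text
0.3 4.5417 0.302 [450.02, 5.5, 21.52] [-0.17, 0.24, -0.81]
0.2 4.7917 0.196 [450.0, 5.51, 21.5] [-0.49, -0.62, -0.55]
0.0 5.025 0.103 [450.53, 5.46, 21.63] [0.87, -0.14, -0.19]
```

The bar is gripped (opening about 9 mm) and well centred. Lifting along the arc.

```bash
cat >> h.py <<'E'
U=np.array([np.cos(-.1),np.sin(-.1),0]); P0=np.array([450.5,5.5,21.5])
def arc(th):
    dx=262-262*np.cos(th)+32*np.sin(th); dz=-32+32*np.cos(th)+262*np.sin(th)
    return P0+U*dx+[0,0,dz]
E
python3 - <<'E'
from h import *
f=lambda a:np.round(a,2).tolist()
for th in np.linspace(0,.56,8)[1:]:
    bot.movel(arc(th),max_speed=90); s=bot.get_state();print(round(th,2),round(s["t"],2),round(s["opening"],3),f(s["tcp_pos"]-arc(th)),f(s["contact_force"]))
    if np.linalg.norm(s["contact_force"])>40: break
bot.dwell(0.7)
u=imaging.capture("side")
a=cv2.resize(u[90:260,160:340],None,fx=4,fy=3.5)
cv2.imwrite("pics/c6.png",cv2.convertScaleAbs(a,alpha=1.4)[:600])
E
```

```text
0.08 5.41 0.098 [-0.08, -0.08, -0.01] [0.4, -0.78, -1.19]
0.16 5.79 0.1 [-0.3, -0.11, -0.32] [1.14, -1.55, -1.5]
0.24 6.17 0.098 [-0.57, -0.13, -0.46] [-1.13, -1.81, -1.96]
0.32 6.56 0.099 [-0.9, -0.16, -0.56] [-2.61, -2.79, -1.77]
0.4 6.94 0.102 [-1.15, -0.25, -0.24] [-5.88, -3.4, 0.31]
0.48 7.33 0.1 [-1.67, -0.32, -0.31] [-5.81, -3.21, 0.97]
0.56 7.71 0.102 [-2.19, -0.43, -0.19] [-9.01, -4.5, 3.94]
```

View pics/c6.png

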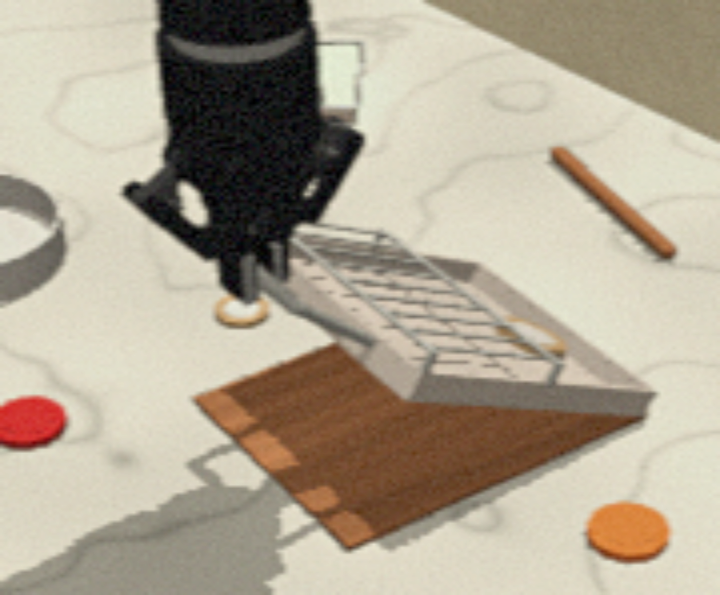

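The tray is up at about 0.56 rad and the mirror has slid towards the end wall, crop (535,335). I'll wait a little longer, then lower it.

```bash
python3 - <<'E'
from h import *
f=lambda a:np.round(a,2).tolist()
bot.dwell(0.6)
for th in np.linspace(.56,0,8)[1:]:
    bot.movel(arc(th),max_speed=80)
s=bot.get_state();print(round(s["t"],2),f(s["tcp_pos"]-arc(0)),f(s["contact_force"]))
bot.grip(.5); bot.movel(P0+[0,0,110],max_speed=200)
bot.move_ptp([500,200,220],[np.pi,0,np.pi-.1])
print(bot.get_state()["t"])
t=imaging.capture("top");u=imaging.capture("side");cv2.imwrite("pics/t7.png",t);cv2.imwrite("pics/s7.png",u)
a=cv2.resize(u[155:255,190:330],None,fx=4,fy=4);b=cv2.resize(t[120:220,200:300],None,fx=4,fy=4)
cv2.imwrite("pics/c7.png",cv2.convertScaleAbs(cv2.hconcat([a[:,:400],b]),alpha=1.5) if 0 else cv2.resize(cv2.convertScaleAbs(cv2.hconcat([a,b]),alpha=1.5),(800,333)))
E
```

```text
11.97 [0.11, 0.13, 0.7] [-5.12, -1.1, 0.31]
14.1833
```

View pics/c7.png

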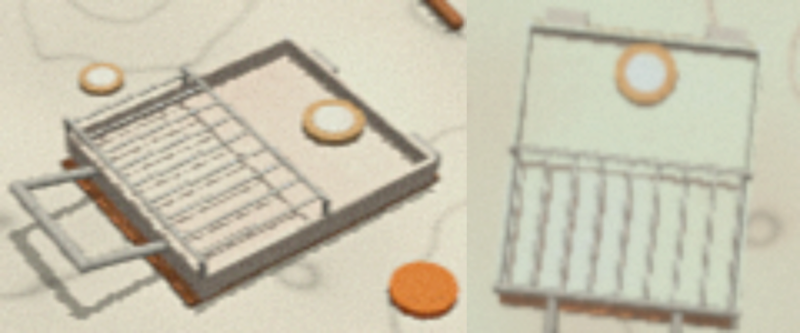

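The tray is flat again, with the mirror at the end wall: top about (253.5,142), side about (290,191). Measuring it.

```bash
python3 - <<'E'
from h import *
f=lambda a:np.round(a,1).tolist()
for n,c in(("top",(253.5,142)),("side",(290,191))):
    im=cv2.imread(f"pics/{n[0]}7.png"); h=cv2.cvtColor(im,cv2.COLOR_BGR2HSV); m=cv2.inRange(h,(8,70,60),(25,200,255))
    w=np.zeros_like(m); cv2.circle(w,tuple(map(int,c)),14,255,-1); m&=w
    p=cv2.findNonZero(m); e=cv2.minEnclosingCircle(p) ; b=cv2.boundingRect(p); el=cv2.fitEllipse(cv2.convexHull(p)); print(n,e,b,el)
    P=ray(n,el[0],19); print(f(P),"dia",el[1]); 
P0=np.array([450.5,5.5,40]);U=np.array([np.cos(.1),-np.sin(.1),0]);V=np.array([np.sin(.1),np.cos(.1),0])
print("nominal",P0+U*235)
E
```

```text
top ((253.41558837890625, 141.25973510742188), 9.446805000305176) (245, 133, 18, 18) ((253.35443115234375, 141.31893920898438), (17.88477897644043, 18.9864444732666), 7.710151672363281)
[684.2, -22.2, 19.0] dia (17.88477897644043, 18.9864444732666)
side ((289.8888854980469, 190.5), 9.233858108520508) (281, 185, 19, 14) ((289.7906494140625, 190.9615936279297), (14.321898460388184, 18.751609802246094), 89.7809066772461)
[685.3, -21.1, 19.0] dia (14.321898460388184, 18.751609802246094)
nominal [684.32597884 -17.96085291  40.        ]
```

Both views and the nominal position agree: the mirror is at (684.7, −21.6). Grasping.

```bash
python3 - <<'E'
from h import *
f=lambda a:np.round(a,2).tolist()
M=np.array([684.3,-21.6,0]); o=[np.pi,0,np.pi-.1]
bot.grip(.75); bot.move_ptp(M+[0,0,90],o); bot.movel(M+[0,0,25],max_speed=100)
hit=bot.movel(M+[0,0,1],max_speed=20,threshold=4); s=bot.get_state(); print(hit,s["t"],f(s["tcp_pos"]),f(s["contact_force"]))
z=s["tcp_pos"][2]
if hit:
    bot.movel([*M[:2],z+4.2],max_speed=30)
    bot.grip(0,25); s=bot.get_state(); print(s["t"],s["opening"],f(s["tcp_pos"]),f(s["contact_force"]))
E
```

```text
True 17.5167 [684.1, -21.57, 5.99] [-1.04, -0.8, 5.13]
18.15 0.5193169368380048 [684.18, -21.59, 10.22] [-0.89, -0.03, 1.5]
```

Holding at about 44–46 mm width, as expected. Lifting and checking before the transfer.

```bash
python3 - <<'E'
from h import *
f=lambda a:np.round(a,2).tolist()
p=bot.get_state()["tcp_pos"]; bot.movel([p[0],p[1],110],max_speed=80)
bot.move_ptp([501.6,316.3,110],[np.pi,0,np.pi-.1])
s=bot.get_state(); print(s["t"],s["opening"],f(s["tcp_pos"]),f(s["contact_force"]))
t=imaging.capture("top");u=imaging.capture("side")
a=cv2.resize(u[90:200,100:220],None,fx=3.3,fy=3.3);b=cv2.resize(t[160:270,60:180],None,fx=3.3,fy=3.3)
cv2.imwrite("pics/c8.png",cv2.convertScaleAbs(cv2.hconcat([a,b]),alpha=1.5))
E
```

```text
20.9833 0.5195634662378513 [502.6, 315.6, 110.08] [-0.89, -0.01, -0.08]
```

View pics/c8.png

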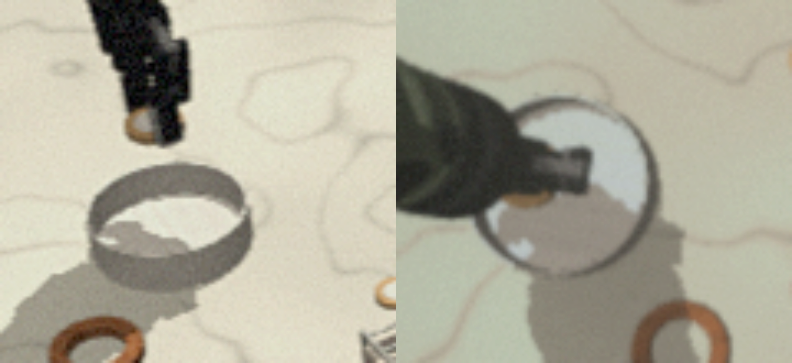

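The mirror is held level between the tips (side crop (155,125)), with the tin right below. Lowering and releasing.

```bash
python3 - <<'E'
from h import *
f=lambda a:np.round(a,2).tolist()
bot.movel([501.6,316.3,25],max_speed=80)
hit=bot.movel([501.6,316.3,1.5],max_speed=20,threshold=3); s=bot.get_state(); print(hit,s["t"],f(s["tcp_pos"]),f(s["contact_force"]))
bot.grip(.7); bot.dwell(.2); bot.movel([501.6,316.3,130],max_speed=100)
bot.move_ptp([400,60,300],[np.pi,0,np.pi-.1])
s=bot.get_state(); print(s["t"],f(s["tcp_pos"]))
t=imaging.capture("top");u=imaging.capture("side")
a=cv2.resize(u[110:220,100:220],None,fx=3.3,fy=3.3);b=cv2.resize(t[130:270,60:300],None,fx=2.6,fy=2.6)[:363,:400]
cv2.imwrite("pics/c9.png",cv2.convertScaleAbs(cv2.hconcat([a,b]),alpha=1.5))
E
```

```text
True 23.3583 [501.43, 316.2, 2.15] [-0.14, 0.65, 4.67]
26.525 [400.28, 60.39, 299.48]
```

View pics/c9.png

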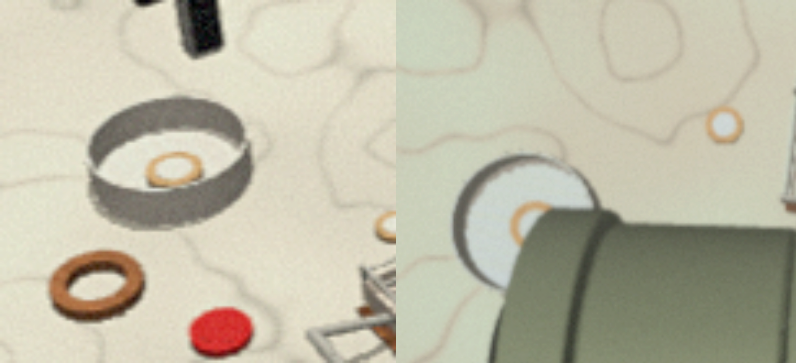

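The mirror lies flat in the tin (side crop (175,168)), the tin is where it was, and the arm is clear. Handing in.

```bash
python3 -c "
from bench import bot
print(bot.get_state()['contact_force'],bot.sign_off())"
```

```text
the job is handed in; nothing more can be done
[ 0.69077281 -0.7229381  -0.2492472 ] None
```

The mirror is lying flat in the aluminium tin, and I handed the job in at about 26.5 s of the 54 s allowed.

- **Tray:** I gripped the bar handle, lifted the tray to about 0.56 rad and held it for a little over 1 s. The mirror slid to the end wall and I lowered the tray flat again. The highest force I read was about 11 N, sampled at the end of each lifting step.
- **Mirror:** I gripped it across its width at the end wall and set it down in the tin.
- **Last checks:** The final side picture shows the mirror flat inside the tin and the tin standing where it was. The arm was clear and read about 1 N at hand-in, which is noise level.
- **Disagreements:** The two cameras differed by 1–5 mm on the handle, mirror and tin, and by up to 7 mm on the hinge edge. This caused no trouble. The last top view was partly blocked by the arm, so I relied on the side view for the final check.

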